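# Set, cock and fire the tag-marking press

### The arm

A 6-joint arm with a two-finger parallel gripper is mounted at the origin on a cart in front of the work surface, level with it; the furniture and walls round the work are solid. World frame = base frame: x ahead of the robot, y to its left, z up, the work surface at z = 0. Lengths are in mm, angles in rad, forces in N, time in s.
With the tool pointing down it reaches from about 300 to 775 mm from the base axis. Payload 14.6 kg.
Tool frame: the origin (TCP) lies at the very end of the fingers, on their centre line; the grasp point (between the pads) lies 19 mm behind it; z points along the fingers, y is the line along which they close (so a half turn about z gives the same grasp; the last joint's range is limited). The gripper opens to 94 mm and grips with 3 to 60 N. Pads are 16 mm wide; open, the fingers measure 119 mm over their backs; the gripper's body (75 mm by 177 mm) begins 78 mm behind the grasp point.
Start: joints at [-1.238, 0.3, 1.521, -0, 1.321, -0.067], TCP at [214.071, -506.619, 205.446] pointing down, gripper open.
Joint ranges: [-3.03, 3.03], [-0.79, 2.21], [0.23, 2.52], [-1.04, 4.18], [0, 3.07], [-2.55, 2.55]. Speed limits (rad/s): [2.22, 2.22, 2.57, 3.14, 3.14, 3.14].

### API

Orientations are given as [roll, pitch, yaw] about the fixed x, y, z axes, in that order (R = Rz(yaw) Ry(pitch) Rx(roll)).
In Python, from cell import manip, optics gives the robot as it stands.
- The arm moves only by the shell command python3 -m crank 'ROWS' [FORCE]. ROWS is JSON, a list of rows, each a list of 7 numbers: the opening in per cent of the stroke, from 0 (shut) to 100 (fully open), then the shift along the tool's x, y, z in mm, then the turn, a rotation vector about the tool's x, y, z in rad. A call has 1 to 10 rows; each row is the pose to reach, as a shift and turn from the pose commanded when the call began, along the tool's axes at that moment; what a row does not reach only later rows make up. A row lasts 1/10 s, in which the tool goes at most 50 mm and 8.59 degrees, less where a joint would pass 70% of its speed; a pose out of reach is approached as far as the arm can. A call with a gripper value outside its range is refused whole. The fingers move at their own pace and stop on an object; FORCE is the grip in N (left out, the last holds). Time passes only in rows, so rows that repeat a pose let the fingers close. It gives the time, the measured TCP pose, the force, the opening and the grip force at its end, in the units of the state.
- manip.read_state(): the state, without advancing time (a new reading comes with each control period).
- optics.camera(name): name is "scene" or "top" or "wrist"; returns (picture, depth): 420x560x3 uint8, red, green, blue; 420x560 float32, mm along the optical axis (not along the pixel's ray), 0 where there is no reading.
- optics.calibration(name): a dict with "camera_matrix" (3x3 intrinsics, pixels), "k1" (the pictures are not rectified: a ray, as slopes to the right and down, at radius r is drawn at 1 + k1 r^2 times it, then the intrinsics apply), "R" (3x3) and "t" (3): a world point X has camera coordinates R X + t. Camera axes: x right, y down, z forward; pixel columns grow to the right and rows downward; lengths in mm; the calibration is good to about 2 mm. A picture is of the moment at which its call begins: read the wrist's pose just before it. calibration takes no time and is no camera call; for the wrist camera it gives the pose at the moment of the call.
- manip.sign_off(): hands the job in; it is judged then, once.
The state is a dict: "clock": time; "joints": joint angles; "qd": joint speeds; "effort": joint torques, N m; "eef_pos": TCP position; "eef_rot": TCP orientation; "wrist_force": force on the tool from outside, world axes, zero at the start; "moment": the same for the moment, N m; "finger_gap": finger opening in mm; "finger_force": force on a finger pad.
Only numpy, scipy, OpenCV 4.12 (cv2) and the standard library are available. Lean on these libraries where they do the work, as an engineer would, in place of code of your own. Each camera call takes 0.05 s, during which the arm holds its last target. There are 200 camera calls.

### The job

Mark the aluminium tag that lies in the marking press: with the striker still down, turn the small knob sunk in the sloping front until the needle on the scale stands in line with the diamond marker. Then draw the striker up by its handle until the sear catches, let go so that it stays up by itself, and press the side lever down to let it fly. Let go of the lever, leave the setting on the marker, and do not disturb the things around the press.

Things in the scene. Friction and masses are not known exactly. Their poses are not given: they have to be found in the camera images.
- press: Bench marking press, a grey cast C-frame that stays put. Origin: centre of its 215 x 140 mm base on the table; z up, x from its sloping front to its column, y to its left. Head: flat top 165 mm up over x -2 to 108, y +-45 mm. In front of it a 110 mm wide panel slopes down 25 deg, from 165 mm high at x = 0 to 117 mm at x = -100; outward normal (-0.423, 0, 0.906).
- knob_grip (a point): Centre of the knob's black grip bar (11 mm thick, 26 long, 23 deep), on the well's axis, 17.5 mm below the panel's face. z points out along the axis (25 deg from vertical), x along the bar, y across the 11 mm; turns with the knob. Bar top 6 mm below the face, well floor 17.5 mm below this point; 28 mm for a finger between each flat and the wall, so the tool must point along the well's axis.
- blow_knob (a joint): Knob angle in rad, 0 to 2.1, grows clockwise looking into the well (about knob_grip's -z); stays where left; turns at about 0.05 N m. Moves the needle 20 mm to the right (press -y) per rad. Starts between 0.3 and 0.75, short of the marker by 0.6 to 1.5 rad. The bar points straight up the slope at 1.05 rad.
- needle_tip (a point): Tip of the black needle that slides in the scale's slot, driven by the knob; x up the slope, y to the press's left, z out of the panel. At the left end of its 42 mm travel when the knob is at 0.
- marker_tip (a point): Lower point of the brass diamond marker (10 mm across) on the scale just above the slot; axes as needle_tip. The setting is right when needle and marker tips stand at the same place across the panel (y). The marker stays put.
- striker_grip (a point): Middle of the striker's upright handle on the head, on the striker's vertical axis at (35, 0) mm in the press frame: a black cylinder 22 mm wide, 26 high, with a 27 mm wide cap. With the striker down it is 193 mm up, 28 mm above the head's top; the cap's top is 15 mm above it. Rises with the striker.
- striker (a joint): Draw of the striker in m: 0 = down (die on the tag), 0.026 = top stop. The sear catches it once it has passed 0.0205 and then holds it at about 0.020 by itself. Spring and weight pull down with about 5 N at 0 and 9 N at 0.026, plus about 3 N as the collar passes the sear.
- lever_pad (a point): Middle of the top of the sear lever's black paddle (24 mm in x, 28 in y), which stands out on the press's left side at (35, 80, 150) mm in the press frame. Press it straight down from above: it swings about a pivot inside the head at (35, 14, 118) mm, so the pad moves down and slightly outward.
- sear_lever (a joint): Lever angle in rad: 0 = up (sprung), grows as the paddle is pressed down, 66 mm of arm; stop at 0.30. The sear lets a drawn striker go at about 0.1 to 0.14 rad (6 to 10 mm down), at about 6 N; the lever springs back when released.
- tweezers: Steel tweezers, 124 mm long, lying to the right of the press (from the robot). A bystander; origin at the centre of its underside.
- film_pot: Black film pot with grey lid, 34 mm wide, 51 mm high, standing to the left of the press. A bystander; origin at the centre of its underside.
- brass_weight: Brass scale weight, 30 mm wide, 42 mm high, standing to the right of the press. A bystander; origin at the centre of its underside.
- specimen_jar: Glass jar with black cap, 48 mm wide, 74 mm high, on the left of the table. A bystander; origin at the centre of its underside.
- loupe: Black loupe, 42 mm wide, 48 mm high, on the right of the table. A bystander; origin at the centre of its underside.
- eraser: Eraser, 22 x 48 x 12 mm, on the right of the table. A bystander; origin at the centre of its underside.
- marker_black: Black marker pen, 133 mm long, lying on the right of the table. A bystander; origin at the centre of its underside.
- well_mouth (a point): Centre of the mouth of the round well (68 mm wide, 35 mm deep) that is sunk square into the sloping panel, its axis tilted 25 deg from vertical; at (-60, 0, 136) mm in the press frame, axes as the press. The blow knob stands in it. Above the well, next to the head, is a white scale with a slot across it.

How it is judged:
By the outcome, as a careful person would: the job done as asked, in the order asked, and still so for the second after the job is handed in, with the robot touching nothing.
It also fails if it takes over 58 s, if anything falls off the work surface, if the arm or the gripper's body presses on something with over 40 N, if the wrist force passes 120 N, or if a joint passes its speed limit or range.

## Working session

There is one attempt and no reset: what is moved stays moved. The work goes in short steps, Python scripts to look and compute and a shell command to move; the robot and the scene stay as the last step left them, time stands still between calls to the robot, and variables do not carry over. Pictures are saved under pics/ and viewed, at most 10 in all, crops included, and the job is handed in when it is done.

```bash
ls; mkdir -p pics; python3 - <<'E'
from cell import manip, optics
import cv2,numpy as np
print(manip.read_state())
for n in ("scene","top"):
    p,d=optics.camera(n); cv2.imwrite(f"pics/{n}0.png",p[:,:,::-1]); np.savez(f"{n}0.npz",p=p,d=d)
    c=optics.calibration(n); print(n,c)
E
```

```text
pics
{'clock': 0.0, 'joints': array([-1.23762319e+00,  3.00469482e-01,  1.52161025e+00,  1.51201874e-05,
        1.32068610e+00, -6.65790062e-02]), 'qd': array([-0.00051474,  0.00030913,  0.00013521, -0.00109472,  0.00089877,
       -0.00074968]), 'effort': array([ 3.68675855e-04, -5.31807268e+01, -3.52736449e+01,  7.08416803e-02,
        2.43924907e-02, -8.80518724e-05]), 'eef_pos': array([ 213.97716169, -506.37467403,  204.8748755 ]), 'eef_rot': array([-3.14042305e+00, -9.26643349e-05,  3.99748342e-01]), 'wrist_force': array([-0.12847471,  0.80845101, -0.21406965]), 'moment': array([ 0.02070354, -0.0211894 , -0.00084929]), 'finger_force': 0.0, 'finger_gap': 94.27024864635713}
scene {'camera_matrix': array([[436.83583851,   0.        , 281.98532147],
       [  0.        , 436.83583851, 211.19758973],
       [  0.        ,   0.        ,   1.        ]]), 'k1': 0.012050895157428375, 'R': array([[-0.6131052 , -0.78980226,  0.01773137],
       [-0.46244954,  0.34061071, -0.81861148],
       [ 0.64050171, -0.51009482, -0.57407389]]), 't': array([343.20279086, 420.54734113, 871.87124692])}
top {'camera_matrix': array([[457.31427125,   0.        , 273.4568715 ],
       [  0.        , 457.31427125, 205.00801526],
       [  0.        ,   0.        ,   1.        ]]), 'k1': 0.03579911854694703, 'R': array([[ 3.21349830e-03, -9.99356547e-01, -3.57234589e-02],
       [-9.97106236e-01, -4.88845873e-04, -7.60191748e-02],
       [ 7.59527968e-02,  3.58643712e-02, -9.96466216e-01]]), 't': array([ -20.57799236,  618.04799305, 1197.65622742])}
```

View pics/top0.png

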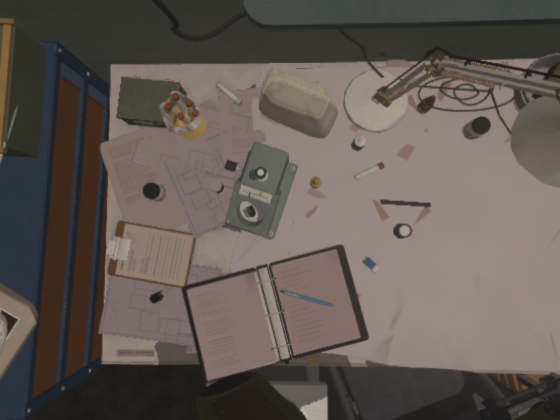

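View pics/scene0.png

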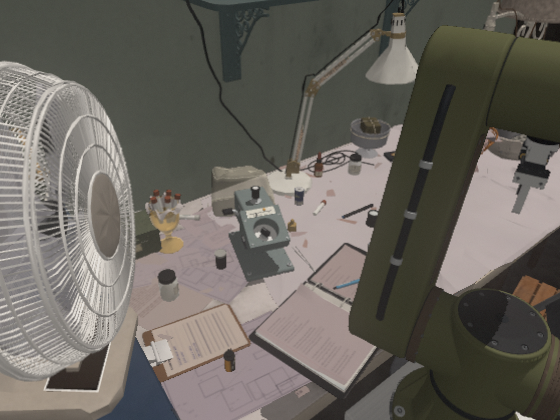

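The top view shows the press with its cap at about (260,173), lever pad at (231,166), scale at (257,194) and well at (250,210). Its front faces the robot and it is turned slightly clockwise. Film pot is at (217,187), brass weight at (315,183). The scene view agrees with this.

```bash
cat > h.py <<'E'
from cell import manip, optics
import cv2,numpy as np
from scipy.spatial.transform import Rotation as Ro
def ray(c,u,v):
    K=c["camera_matrix"]; D=np.array([c["k1"],0,0,0,0.])
    n=cv2.undistortPoints(np.array([[[u,v]]],float),K,D)[0,0]
    d=c["R"].T@np.array([n[0],n[1],1]); o=-c["R"].T@c["t"]; return o,d
def onz(c,u,v,z):
    o,d=ray(c,u,v); return o+d*(z-o[2])/d[2]
def atd(c,u,v,z):
    o,d=ray(c,u,v); return o+d*z
def proj(c,X):
    D=np.array([c["k1"],0,0,0,0.])
    return cv2.projectPoints(np.atleast_2d(X).astype(float),cv2.Rodrigues(c["R"])[0],c["t"],c["camera_matrix"],D)[0][:,0]
E
python3 - <<'E'
from h import *
p=np.load("top0.npz"); c=optics.calibration("top"); d=p['d']
im=p['p']
# head-top patch orientation
H=cv2.inRange(d,950,1100).copy()
for n,u,v,z in [("cap",261,173,208),("pad",231,166,150),("well",250,211,136)]:
    print(n,onz(c,u,v,z).round(1),atd(c,u,v,float(d[v,u])).round(1))
crop=im[130:250,200:340]; cv2.imwrite("pics/topcrop.png",cv2.resize(crop,(700,600),interpolation=cv2.INTER_CUBIC)[:,:,::-1])
E
```

```text
cap [677.1   2.5 208. ] [677.1   2.5 208. ]
pad [702.8  78.8 150. ] [702.9  78.9 149.2]
well [594.9  33.3 136. ] [595.1  33.6 132.9]
```

View pics/topcrop.png

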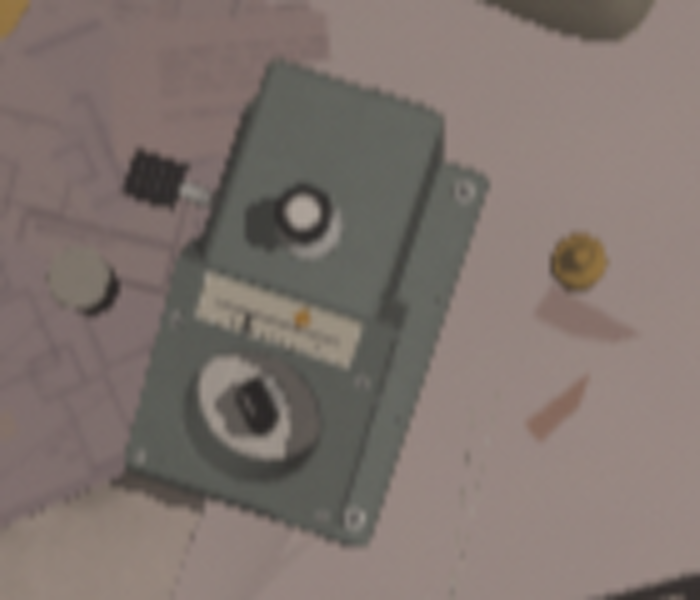

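The crop shows the cap at (303,212), the pad at (157,178), the marker at (303,318), the needle at (245,322) and the knob bar at (255,405). Pad to cap measures 80.6 mm against 80 expected. Next I'll work out the wrist camera offset and a viewing pose.

```bash
cat >> h.py <<'E'
YAW=-0.326; CAP=np.array([677.1,2.5])
def press():
    Rp=Ro.from_euler('z',YAW).as_matrix(); o=np.array([*CAP,0])-Rp@[35,0,0]; return Rp,o
def P(x): R,o=press(); return R@np.asarray(x,float)+o
def tool():
    s=manip.read_state(); return Ro.from_euler('xyz',s['eef_rot']).as_matrix(), s['eef_pos'],s
def delta(Rt,pt):
    R,p,_=tool(); return (R.T@(pt-p)).round(1), Ro.from_matrix(R.T@Rt).as_rotvec().round(3)
def wellR(q,flip=True):
    "tool orientation along well axis, tool x along the bar (reversed if flip)"
    Rp,_=press(); a=np.radians(25)
    up=Rp@[np.cos(a),0,np.sin(a)]; n=Rp@[-np.sin(a),0,np.cos(a)]
    R0=np.column_stack([up,np.cross(-n,up),-n])
    return R0@Ro.from_euler('z',(q-1.05)+(np.pi if flip else 0)).as_matrix()
def off(h): # point on well axis h above face
    a=np.radians(25); return P(np.array([-60,0,136])+h*np.array([-np.sin(a),0,np.cos(a)]))
E
python3 - <<'E'
from h import *
R,p,s=tool(); c=optics.calibration("wrist")
o=-c["R"].T@c["t"]; print("cam in tool",R.T@(o-p), "\naxes",(c["R"]@R).round(3), c["camera_matrix"][0,0],c["k1"])
print("press",press())
for pt in [(35,0,208),(35,80,150),(-60,0,136)]: print(P(pt).round(1))
Rt=wellR(0.5); print(Ro.from_matrix(Rt).as_euler('xyz'),off(120)); print(delta(Rt,off(120)))
E
```

```text
cam in tool [  81.92878489    0.32937481 -178.5465884 ] 
axes [[ 0.     1.     0.   ]
 [-0.958  0.    -0.285]
 [-0.285 -0.     0.958]] 318.6284048448225 -0.0647187472373888
press (array([[ 0.94733094,  0.32025628,  0.        ],
       [-0.32025628,  0.94733094, -0.        ],
       [-0.        ,  0.        ,  1.        ]]), array([643.94341697,  13.70896969,   0.        ]))
[677.1   2.5 208. ]
[702.7  78.3 150. ]
[587.1  32.9 136. ]
[-2.90252093  0.36858136 -2.87282231] [539.06043752  49.16588441 244.75693444]
(array([ 515.7, -385.3,  -39.4]), array([-0.518, -0.386, -2.899]))
```

```bash
python3 -m crank '[[60,0,0,-100,0,0,-0.15],[60,50,-40,-130,0,0,-0.3],[60,100,-80,-150,0,0,-0.45],[60,150,-110,-150,0,0,-0.6],[60,190,-140,-150,0,0,-0.75],[60,230,-170,-150,0,0,-0.9],[60,270,-200,-150,0,0,-1.05],[60,310,-230,-150,0,0,-1.2],[60,350,-260,-150,0,0,-1.35],[60,380,-290,-150,0,0,-1.5]]'
python3 - <<'E'
from h import *
print(delta(wellR(0.5),off(130)))
E
```

```text
clock: 1.1
eef_pos: [425.4, -141.2, 354.8]
eef_rot: [-3.142, -0.0, 1.906]
wrist_force: [1.2, -0.7, -0.6]
finger_gap: 56.4
finger_force: 0.0
(array([145. , 166.6, 100.9]), array([-0.085, -0.469, -1.435]))
```

```bash
python3 -m crank '[[60,30,30,0,-0.008,-0.047,-0.145],[60,60,60,10,-0.017,-0.094,-0.29],[60,90,90,20,-0.025,-0.14,-0.43],[60,120,120,30,-0.034,-0.188,-0.58],[60,145,150,50,-0.042,-0.235,-0.72],[60,145,167,70,-0.05,-0.28,-0.87],[60,145,167,90,-0.06,-0.33,-1.01],[60,145,167,101,-0.068,-0.375,-1.15],[60,145,167,101,-0.077,-0.422,-1.29],[60,145,167,101,-0.085,-0.469,-1.435]]'
python3 -m crank '[[60,0,0,0,0,0,0],[60,0,0,0,0,0,0],[60,0,0,0,0,0,0]]'
python3 - <<'E'
from h import *
print(delta(wellR(0.5),off(130)),manip.read_state()['joints'].round(2))
c=optics.calibration("wrist"); p,d=optics.camera("wrist"); np.savez("w1.npz",p=p,d=d,R=c["R"],t=c["t"])
print(proj(c,[off(0),P([35,0,208])]))
cv2.imwrite("pics/w1.png",cv2.resize(p,(800,600),interpolation=cv2.INTER_CUBIC)[:,:,::-1])
E
```

```text
clock: 2.1
eef_pos: [535.7, 48.2, 253.1]
eef_rot: [-2.904, 0.366, -2.885]
wrist_force: [-0.3, 0.1, -0.6]
finger_gap: 56.5
finger_force: 0.0
clock: 2.4
eef_pos: [536.2, 48.0, 253.9]
eef_rot: [-2.908, 0.367, -2.896]
wrist_force: [0.3, -0.7, 0.3]
finger_gap: 56.5
finger_force: 0.0
(array([ 0.5,  2.6, -0.7]), array([-0.003, -0.006, -0.02 ])) [ 0.11  0.03  1.78 -0.23  0.95 -1.56]
[[282.97361605 201.9676308 ]
 [225.37990476 303.15149795]]
```

View pics/w1.png

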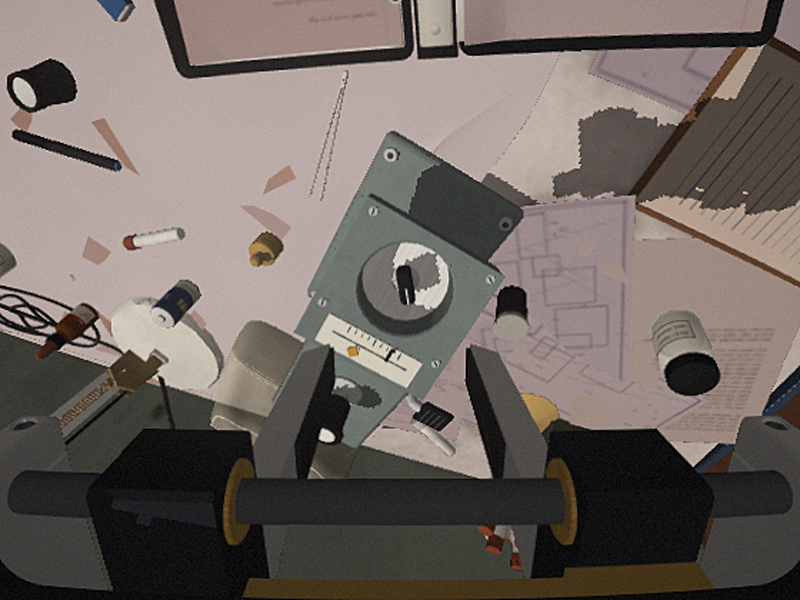

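The wrist view shows the well at (405,287), the bar in it near-vertical, the needle at (390,354), the marker at (352,351), the lever pad at (433,415), and the striker at (330,425), partly behind a finger. I'll now measure each one.

```bash
cat >> h.py <<'E'
def onpanel(c,u,v,h=0):
    "ray onto plane h above panel face; returns (up-slope, left, world) from well mouth, nominal pose"
    o,d=ray(c,u,v); Rp,_=press(); a=np.radians(25)
    up=Rp@[np.cos(a),0,np.sin(a)]; n=Rp@[-np.sin(a),0,np.cos(a)]; w=off(h)
    X=o+d*(n@(w-o))/(n@d); return np.array([(X-w)@up,(X-w)@(Rp@[0,1,0])]),X
def blob(mask,lo,box):
    x0,y0,x1,y1=box; m=np.zeros_like(mask); m[y0:y1,x0:x1]=mask[y0:y1,x0:x1]
    n,l,st,ce=cv2.connectedComponentsWithStats(m); r=[(st[i,4],ce[i],l==i) for i in range(1,n) if st[i,4]>=lo]
    return sorted(r,key=lambda t:-t[0])
E
python3 - <<'E'
from h import *
z=np.load("w1.npz"); p=z['p']; d=z['d']; c=dict(optics.calibration("wrist"),R=z['R'],t=z['t'])
hsv=cv2.cvtColor(p,cv2.COLOR_RGB2HSV); V=hsv[...,2]
br=((hsv[...,1]>110)&(V>100)).astype(np.uint8)
for a,ce,m in blob(br,8,(220,220,300,275)):
    vs,us=np.nonzero(m); print("brass",a,ce,us.min(),us.max(),vs.min(),vs.max(),onpanel(c,*ce)[0])
    tops=np.argsort((lambda: np.array([onpanel(c,u,v)[0][0] for u,v in zip(us,vs)]))())[:3]; print(" lower tip",[onpanel(c,us[i],vs[i])[0].round(1) for i in tops])
dk=(V<45).astype(np.uint8)
for a,ce,m in blob(dk,8,(255,180,310,220)):
    vs,us=np.nonzero(m); X=np.array([onpanel(c,u,v,-6)[0] for u,v in zip(us,vs)],np.float32)
    print("bar",a,ce,us.min(),us.max(),vs.min(),vs.max(),cv2.minAreaRect(X), float(np.median(d[m])))
for a,ce,m in blob(dk,4,(225,225,290,260)):
    vs,us=np.nonzero(m); X=np.array([onpanel(c,u,v)[0] for u,v in zip(us,vs)],np.float32)
    print("needle?",a,ce,cv2.minAreaRect(X))
    k=X[:,0].argsort(); print(X[k[:3]],X[k[-3:]])
# well floor/wall: panel points by depth: deeper than face by >3mm near well
vs,us=np.mgrid[150:260,220:340]; Rp,_=press();n=-wellR(0)[:,2]
X=np.array([atd(c,u,v,d[v,u]) for u,v in zip(us.ravel(),vs.ravel())]); hh=((X-off(0))@n).reshape(us.shape)
print("face height", np.median(hh[(abs(hh)<10)]))
w=((hh<np.median(hh[(abs(hh)<10)])-3)&(hh>-60)).astype(np.uint8)
for a,ce,m in blob(w,300,(0,0,120,110))[:2]:
    q,_=cv2.findContours(m.astype(np.uint8),cv2.RETR_EXTERNAL,cv2.CHAIN_APPROX_NONE)
    Y=np.array([onpanel(c,x+220,y+150)[0] for x,y in q[0][:,0]],np.float32)
    print("well",a,cv2.minEnclosingCircle(Y),cv2.fitEllipse(Y))
cr=p[165:285,220:380]; cv2.imwrite("pics/w1c.png",cv2.resize(cr,(800,600),interpolation=cv2.INTER_CUBIC)[:,:,::-1])
E
```

```text
brass 43 [246.53488372 245.86046512] 243 250 243 249 [60.30794228 -8.7496437 ]
 lower tip [array([56.2, -8.1]), array([56.7, -9. ]), array([57.2, -7.5])]
bar 236 [283.52966102 198.16525424] 278 289 186 212 ((-1.517167091369629, 0.0052642822265625), (28.0263671875, 10.493903160095215), 38.760162353515625) 326.9356994628906
needle? 93 [230.24731183 252.92473118] ((75.19713592529297, -21.158580780029297), (17.52077293395996, 7.4582014083862305), 27.846437454223633)
[[ 66.20148  -22.884968]
 [ 66.73511  -23.789358]
 [ 67.201515 -22.356995]] [[ 83.65109  -20.901209]
 [ 84.14109  -19.445404]
 [ 84.68497  -20.363857]]
needle? 16 [272.1875 248.1875] ((49.070556640625, 15.689159393310547), (1.8476459980010986, 9.554346084594727), 83.70645904541016)
[[44.349953 16.464756]
 [44.87936  15.563141]
 [45.327442 17.031399]] [[52.9093    15.3469715]
 [53.442387  14.439924 ]
 [53.90172   15.916088 ]]
needle? 6 [283.5 225. ] ((20.795616149902344, 12.882688522338867), (7.081031799316406e-05, 5.126392364501953), 30.390037536621094)
[[19.498962 15.093722]
 [20.017593 14.209291]
 [20.536243 13.324876]] [[21.054913 12.440473]
 [21.573605 11.556077]
 [22.092321 10.671687]]
face height -1.1103232624606074
well 3263 ((0.5851830244064331, 1.0379080772399902), 33.61904525756836) ((0.022728130221366882, 0.6367209553718567), (64.42059326171875, 65.77081298828125), 33.53166580200195)
```

View pics/w1c.png

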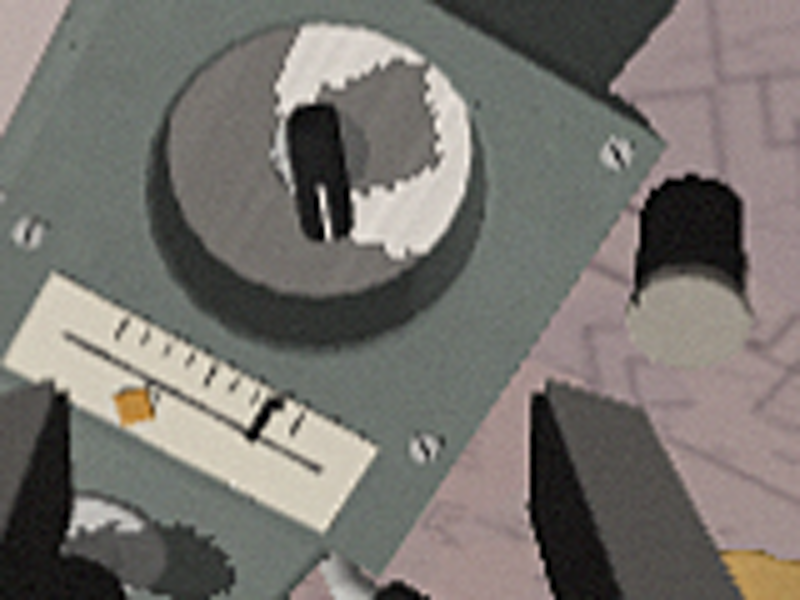

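The crop shows the bar at (322,172) inside the well, the marker at (137,407) and the needle at (267,418). The well fits the nominal pose within 1 mm, and it measures 65 to 67 mm across against 68. The bar gives q of about 0.37, and needle to marker is 24.4 mm, which is 1.22 rad. Aligning above the well.

```bash
sed -i 's/CAP=np.array(\[677.1,2.5\])/CAP=np.array([677.3,3.0])/' h.py; python3 - <<'E'
from h import *
z=np.load("w1.npz"); c=dict(optics.calibration("wrist"),R=z['R'],t=z['t'])
a=onpanel(c,220+65/5,165+335/5)[0]; b=onpanel(c,220+322/5,165+470/5)[0]; print("slot",a,b)
print(delta(wellR(0.37),off(30)))
E
```

```text
slot [ 53.81110587 -28.78576839] [53.15333076 32.56551736]
(array([-0.4,  3.3, 99.2]), array([-0.002, -0.006, -0.15 ]))
```

```bash
python3 -m crank '[[32,0,1.5,20,0,-0.003,-0.07],[32,-0.4,3.3,50,-0.002,-0.006,-0.15],[32,-0.4,3.3,80,-0.002,-0.006,-0.15],[32,-0.4,3.3,99,-0.002,-0.006,-0.15],[32,-0.4,3.3,99,-0.002,-0.006,-0.15],[32,-0.4,3.3,99,-0.002,-0.006,-0.15],[32,-0.4,3.3,99,-0.002,-0.006,-0.15]]'
python3 - <<'E'
from h import *
print(delta(wellR(0.37),off(30)),delta(wellR(0.37),off(-26)),manip.read_state()['joints'].round(2))
E
```

```text
clock: 3.15
eef_pos: [575.3, 37.7, 164.7]
eef_rot: [-2.854, 0.336, -2.736]
wrist_force: [-0.3, 0.2, 0.2]
finger_gap: 30.2
finger_force: 0.0
(array([0.6, 0.2, 1.4]), array([-0.001,  0.002,  0.002])) (array([ 0.7,  0.3, 57.4]), array([-0.001,  0.002,  0.002])) [ 0.08  0.2   1.81 -0.25  0.74 -1.69]
```

```bash
python3 -m crank '[[32,0.5,0.2,15,0,0.002,0.002],[32,0.5,0.2,30,0,0.002,0.002],[32,0.5,0.2,43,0,0.002,0.002],[32,0.5,0.2,52,0,0.002,0.002],[32,0.5,0.2,56,0,0.002,0.002],[32,0.5,0.2,56,0,0.002,0.002],[32,0.5,0.2,56,0,0.002,0.002]]'
```

```text
clock: 3.85
eef_pos: [597.1, 30.0, 112.8]
eef_rot: [-2.855, 0.333, -2.738]
wrist_force: [-0.1, 0.7, -0.1]
finger_gap: 30.4
finger_force: 0.0
```

```bash
python3 -m crank '[[5,0,0,0,0,0,0],[5,0,0,0,0,0,0],[5,0,0,0,0,0,0],[5,0,0,0,0,0,0],[5,0,0,0,0,0,0]]' 25
```

```text
clock: 4.35
eef_pos: [597.1, 30.0, 112.8]
eef_rot: [-2.856, 0.333, -2.738]
wrist_force: [-2.8, 0.9, 4.6]
finger_gap: 11.0
finger_force: 25.0
```

```bash
python3 -m crank '[[5,0,0,0,0,0,0.12],[5,0,0,0,0,0,0.24],[5,0,0,0,0,0,0.36],[5,0,0,0,0,0,0.48],[5,0,0,0,0,0,0.6],[5,0,0,0,0,0,0.72],[5,0,0,0,0,0,0.84],[5,0,0,0,0,0,0.96],[5,0,0,0,0,0,1.08],[5,0,0,0,0,0,1.2]]'
python3 -m crank '[[5,0,0,0,0,0,0],[5,0,0,0,0,0,0],[5,0,0,0,0,0,0]]'
python3 - <<'E'
from h import *
c=optics.calibration("wrist"); p,d=optics.camera("wrist"); np.savez("w2.npz",p=p,d=d,R=c["R"],t=c["t"])
k=proj(c,[off(0),onpanel(c,*proj(c,off(0))[0])[1]]); print(k)
cv2.imwrite("pics/w2.png",p[:,:,::-1]); print(manip.read_state()['joints'].round(2))
E
```

```text
clock: 5.35
eef_pos: [598.0, 33.3, 112.7]
eef_rot: [2.908, 0.373, 2.249]
wrist_force: [9.2, 30.0, -5.4]
finger_gap: 10.7
finger_force: 25.0
clock: 5.65
eef_pos: [598.1, 33.3, 112.7]
eef_rot: [2.91, 0.375, 2.254]
wrist_force: [7.3, 28.6, -4.3]
finger_gap: 10.5
finger_force: 25.0
[[277.98912671 279.46732946]
 [277.98912671 279.46732946]]
[ 0.07  0.31  1.8  -0.27  0.63 -0.48]
```

View pics/w2.png

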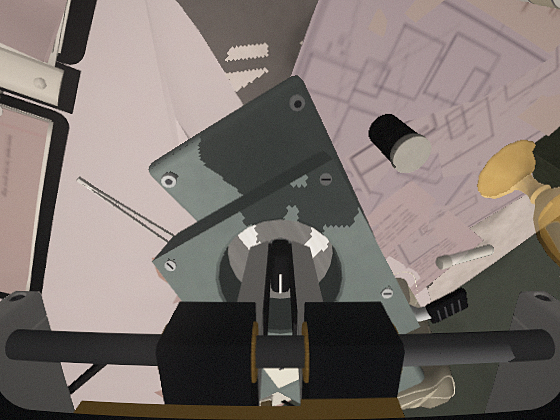

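The wrist view shows the bar held at (280,270) and turned, with the scale hidden behind the gripper. There is a 28 N side load, so I'll release, back out and look.

```bash
python3 -m crank '[[34,0,0,0,0,0,0],[34,0,0,0,0,0,0],[34,0,0,0,0,0,0],[34,0,0,-15,0,0,0],[34,0,0,-40,0,0,0],[34,0,0,-75,0,0,0],[34,0,0,-115,0,0,0],[34,0,0,-150,0,0,0],[34,0,0,-150,0,0,0],[34,0,0,-150,0,0,0]]'
python3 - <<'E'
from h import *
print(delta(wellR(1.0),off(140)))
c=optics.calibration("wrist"); p,d=optics.camera("wrist"); np.savez("w3.npz",p=p,d=d,R=c["R"],t=c["t"])
print(proj(c,[off(0),P([35,0,208]),P([-10,-25,160]),P([-10,25,160])]))
E
```

```text
clock: 6.7
eef_pos: [537.2, 50.1, 248.7]
eef_rot: [2.915, 0.376, 2.253]
wrist_force: [0.0, 0.2, 0.2]
finger_gap: 32.0
finger_force: 0.0
(array([ -0.1,   0.3, -15.6]), array([-0.001,  0.   , -0.569]))
[[281.73172662 201.93476328]
 [338.83544161 305.06636366]
 [287.19981633 258.12491446]
 [329.92186652 235.90145215]]
```

```bash
cat > meas.py <<'E'
from h import *
import sys
f,out=sys.argv[1],sys.argv[2]; z=np.load(f); p=z['p']; c=dict(optics.calibration("wrist"),R=z['R'],t=z['t'])
# rectify panel by ray casting: 8 px/mm, up-slope upward, left = image left; covers up 40..70, left 40..-40 
s=8; up,left=np.mgrid[72:38:-1/s, 40:-40:-1/s]
a=np.radians(25); Rp,_=press(); U=Rp@[np.cos(a),0,np.sin(a)]; L=Rp@[0,1,0]; W=off(0)
uv=proj(c,(W+up.reshape(-1,1)*U+left.reshape(-1,1)*L)).reshape(*up.shape,2).astype(np.float32)
r=cv2.remap(p,uv[...,0],uv[...,1],cv2.INTER_CUBIC); cv2.imwrite(out,r[:,:,::-1])
hsv=cv2.cvtColor(r,cv2.COLOR_RGB2HSV)
b=((hsv[...,1]>110)&(hsv[...,2]>90)).astype(np.uint8)
k=((hsv[...,2]<70)).astype(np.uint8)
for nm,m in (("brass",b),("dark",k)):
    n,l,st,ce=cv2.connectedComponentsWithStats(m)
    for i in range(1,n):
        if st[i,4]>300: print(nm,st[i],"left",round(40-ce[i][0]/s,2),"up",round(72-ce[i][1]/s,2))
E
python3 meas.py w3.npz pics/r3.png
```

```text
brass [ 364   56   70   82 3264] left -9.76 up 60.18
dark [ 303    0  116  167 7687] left -4.2 up 63.48
dark [ 384  137   25   95 1533] left -9.39 up 49.32
```

View pics/r3.png

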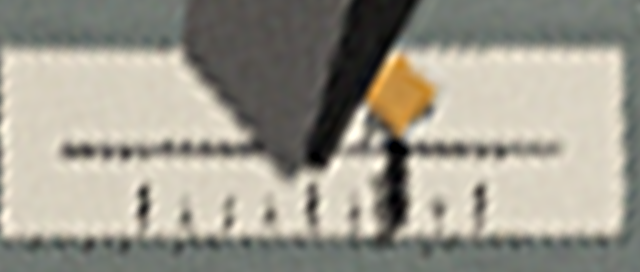

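The rectified scale shows the needle's upper tip at x≈398 and the diamond's lower tip at x≈400, 8 px per mm. They agree within about 0.25 mm. Next, the striker.

```bash
python3 - <<'E'
from h import *
Rt=Ro.from_euler('xyz',[np.pi,0,2.5]).as_matrix(); print(delta(Rt,np.array([677.3,3.0,270])),manip.read_state()['joints'].round(2))
E
```

```text
(array([-124.5,   71.6,   41.9]), array([ 0.175,  0.399, -0.201])) [ 0.12  0.03  1.79 -0.23  0.93 -0.51]
```

```bash
python3 -m crank '[[55,-20,12,5,0.03,0.07,-0.03],[55,-42,24,12,0.06,0.13,-0.07],[55,-62,36,20,0.09,0.2,-0.1],[55,-84,48,28,0.12,0.27,-0.13],[55,-104,60,35,0.15,0.33,-0.17],[55,-124.5,71.6,42,0.175,0.399,-0.2],[55,-124.5,71.6,42,0.175,0.399,-0.2],[55,-124.5,71.6,42,0.175,0.399,-0.2],[55,-124.5,71.6,42,0.175,0.399,-0.2]]'
python3 - <<'E'
from h import *
Rt=Ro.from_euler('xyz',[np.pi,0,2.5]).as_matrix(); print(delta(Rt,np.array([677.3,3.0,175])))
c=optics.calibration("wrist"); p,d=optics.camera("wrist"); np.savez("w4.npz",p=p,d=d,R=c["R"],t=c["t"])
print(proj(c,[off(0),P([35,0,208]),P([-10,-9,155]),P([35,80,150])]))
cv2.imwrite("pics/w4.png",p[:,:,::-1])
E
python3 meas.py w4.npz pics/r4.png
```

```text
clock: 7.65
eef_pos: [676.8, 3.4, 270.2]
eef_rot: [-3.141, -0.0, 2.499]
wrist_force: [-0.3, -0.1, -0.5]
finger_gap: 51.6
finger_force: 0.0
(array([-0.6, -0.1, 95.2]), array([-0.   , -0.   , -0.001]))
[[249.70775103 107.70066986]
 [281.30431951 223.66541052]
 [256.70144197 163.81062029]
 [360.51688267 178.9187676 ]]
brass [ 361   63   74   77 3157] left -9.73 up 59.53
dark [    0     0   306    46 13122] left 21.55 up 69.33
dark [  65  141  193   16 1846] left 20.19 up 53.38
dark [ 378  141   29  101 1731] left -9.27 up 48.15
dark [139 186  12  41 340] left 21.93 up 46.3
dark [   0  233  197   39 6740] left 28.03 up 40.24
```

View pics/w4.png

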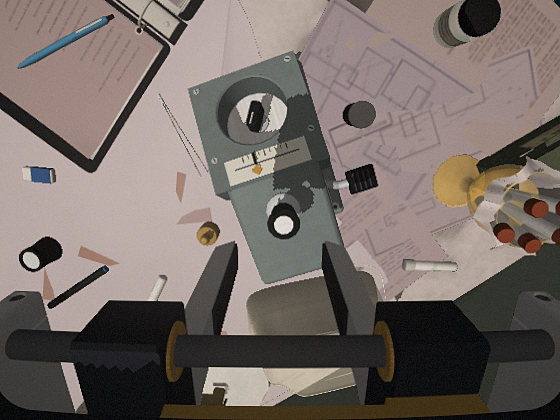

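The wrist view shows the cap at (284,221) against a prediction of (281,224), a shift of 2 mm or less that I'll correct partly, and the needle and marker aligned at (257,160). I'll check the tips row by row and lower onto the handle.

```bash
python3 -m crank '[[55,0.5,1.5,20,0,0,0],[55,0.5,1.5,40,0,0,0],[55,0.5,1.5,60,0,0,0],[55,0.5,1.5,78,0,0,0],[55,0.5,1.5,90,0,0,0],[55,0.5,1.5,95,0,0,0],[55,0.5,1.5,95,0,0,0],[55,0.5,1.5,95,0,0,0]]'
python3 - <<'E'
import cv2,numpy as np
r=cv2.imread("pics/r4.png"); h=cv2.cvtColor(r,cv2.COLOR_BGR2HSV)
for y in range(100,240,8):
    b=np.nonzero((h[y,350:450,1]>110)&(h[y,350:450,2]>90))[0]+350; k=np.nonzero(h[y,360:430,2]<70)[0]+360
    print(y,b.mean().round(1) if len(b) else None,len(b),k.mean().round(1) if len(k) else None,len(k))
E
```

```text
clock: 8.5
eef_pos: [678.2, 4.9, 177.1]
eef_rot: [3.14, 0.002, 2.5]
wrist_force: [-0.6, -0.0, 0.9]
finger_gap: 51.6
finger_force: 0.0
100 398.0 73 None 0
108 400.0 63 None 0
116 400.0 43 None 0
124 398.0 31 None 0
132 397.0 15 None 0
140 None 0 None 0
148 None 0 394.0 21
156 None 0 395.5 18
164 None 0 395.0 15
172 None 0 395.0 17
180 None 0 394.5 18
188 None 0 394.5 18
196 None 0 395.0 17
204 None 0 394.0 17
212 None 0 393.5 20
220 None 0 395.5 18
228 None 0 395.5 18
236 None 0 385.5 14
```

The needle is 0.25–0.4 mm short of the marker tip, which is within the measurement error and under a quarter of the needle's width, so I'm leaving it. Gripping the handle.

```bash
python3 -m crank '[[10,0,0,0,0,0,0],[10,0,0,0,0,0,0],[10,0,0,0,0,0,0],[10,0,0,0,0,0,0],[10,0,0,0,0,0,0],[10,0,0,0,0,0,0]]' 40
```

```text
clock: 9.1
eef_pos: [678.6, 5.7, 176.2]
eef_rot: [3.139, 0.001, 2.5]
wrist_force: [5.9, 4.3, -1.3]
finger_gap: 25.2
finger_force: 40.0
```

```bash
python3 -m crank '[[10,0,0,-4,0,0,0],[10,0,0,-8,0,0,0],[10,0,0,-12,0,0,0],[10,0,0,-16,0,0,0],[10,0,0,-20,0,0,0],[10,0,0,-23,0,0,0],[10,0,0,-24.5,0,0,0],[10,0,0,-24.5,0,0,0],[10,0,0,-24.5,0,0,0]]'
```

```text
clock: 10.0
eef_pos: [678.5, 5.7, 199.4]
eef_rot: [3.14, 0.0, 2.5]
wrist_force: [9.8, 4.4, -7.3]
finger_gap: 25.3
finger_force: 40.0
```

```bash
python3 -m crank '[[10,0,0,-1,0,0,0],[10,0,0,-1,0,0,0],[10,0,0,-1,0,0,0]]';python3 -m crank '[[10,0,0,1,0,0,0],[10,0,0,2,0,0,0],[10,0,0,3,0,0,0],[10,0,0,4,0,0,0],[10,0,0,4.5,0,0,0],[10,0,0,4.5,0,0,0]]'
```

```text
clock: 10.3
eef_pos: [678.5, 5.7, 200.4]
eef_rot: [3.14, 0.0, 2.5]
wrist_force: [9.4, 4.8, -8.7]
finger_gap: 25.2
finger_force: 40.0
clock: 10.9
eef_pos: [678.5, 5.7, 196.3]
eef_rot: [3.14, 0.0, 2.5]
wrist_force: [8.6, 5.6, -6.7]
finger_gap: 25.2
finger_force: 40.0
```

```bash
python3 -m crank '[[10,0,0,0.5,0,0,0],[10,0,0,1,0,0,0],[10,0,0,1.5,0,0,0],[10,0,0,1.5,0,0,0]]'
```

```text
clock: 11.3
eef_pos: [678.6, 5.7, 196.0]
eef_rot: [3.139, 0.001, 2.5]
wrist_force: [5.2, 4.9, 0.6]
finger_gap: 25.2
finger_force: 40.0
```

Downward motion stops and the force goes from −6.7 to +0.6 N, so the sear is holding. Letting go and lifting clear.

```bash
python3 -m crank '[[60,0,0,0,0,0,0],[60,0,0,0,0,0,0],[60,0,0,0,0,0,0],[60,0,0,0,0,0,0],[60,0,0,-15,0,0,0],[60,0,0,-35,0,0,0],[60,0,0,-60,0,0,0],[60,0,0,-85,0,0,0],[60,0,0,-100,0,0,0],[60,0,0,-100,0,0,0]]' 
python3 - <<'E'
from h import *
c=optics.calibration("wrist"); R,p0,_=tool(); p,d=optics.camera("wrist"); np.savez("w5.npz",p=p,d=d,R=c["R"],t=c["t"])
V=cv2.cvtColor(p,cv2.COLOR_RGB2HSV)[...,2]; Z=np.array([[0.]])
k=proj(c,[P([35,0,228]),P([35,80,150])]).round(0).astype(int); print(k,p0)
u,v=k[0]; w=d[v-6:v+7,u-6:u+7]; print("cap top z",atd(c,u,v,float(np.median(w))))
u,v=k[1]
for a,ce,m in blob((V<50).astype(np.uint8),60,(u-30,v-30,u+30,v+30)): print("pad",a,ce,onz(c,*ce,150),atd(c,*ce,float(np.median(d[m]))))
Rt=Ro.from_euler('xyz',[np.pi,0,2.5]).as_matrix(); print(delta(Rt,np.array([*P([35,80,0])[:2],250])))
cv2.imwrite("pics/w5.png",p[:,:,::-1])
E
```

```text
clock: 12.3
eef_pos: [678.4, 4.8, 299.0]
eef_rot: [3.138, 0.004, 2.5]
wrist_force: [1.0, -0.7, -0.2]
finger_gap: 56.5
finger_force: 0.0
[[279 219]
 [351 172]] [678.35534716   4.78109209 299.01065635]
cap top z [677.42975712   3.34637318 227.65643208]
pad 492 [351.90243902 171.92886179] [702.75815108  79.42578702 150.        ] [702.97927172  79.48628575 149.22573618]
(array([24.5, 74. , 46.9]), array([ 0.002,  0.002, -0.   ]))
```

View pics/w5.png

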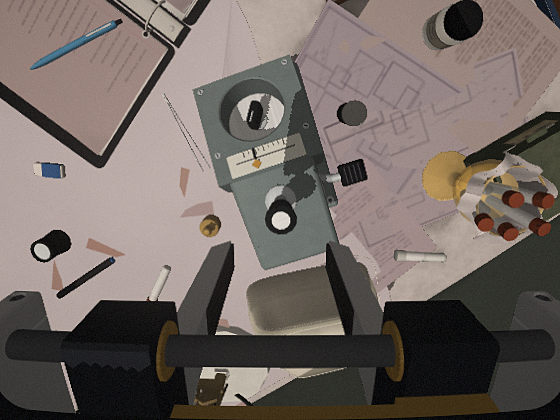

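The wrist view shows the cap at (280,217), larger and at z≈228, so the striker stays up by 20 mm on its own. The pad is at (352,172), giving (702.8, 79.4, 150). I'll close the fingers and turn so that the body's narrow side faces the striker.

```bash
python3 -m crank '[[0,6,18,0,0,0,0.13],[0,12,37,0,0,0,0.26],[0,18,55,0,0,0,0.39],[0,24.5,75,0,0,0,0.52],[0,24.5,75,10,0,0,0.65],[0,24.5,75,20,0,0,0.78],[0,24.5,75,35,0,0,0.91],[0,24.5,75,50,0,0,1.04],[0,24.5,75,70,0,0,1.16],[0,24.5,75,90,0,0,1.255]]'
python3 -m crank '[[0,0,0,0,0,0,0],[0,0,0,0,0,0,0]]'
python3 - <<'E'
from h import *
Rt=Ro.from_euler('xyz',[np.pi,0,1.245]).as_matrix(); print(delta(Rt,np.array([702.8,79.3,150])))
E
```

```text
clock: 13.35
eef_pos: [702.8, 79.6, 203.6]
eef_rot: [-3.141, 0.0, 1.24]
wrist_force: [0.0, 0.4, -0.1]
finger_gap: 0.4
finger_force: 0.0
clock: 13.55
eef_pos: [703.0, 79.6, 205.4]
eef_rot: [-3.141, 0.0, 1.248]
wrist_force: [0.1, -0.5, 0.3]
finger_gap: 0.5
finger_force: 0.0
(array([-0.3, -0.1, 55.4]), array([-0.001,  0.   ,  0.003]))
```

```bash
python3 -m crank '[[0,0,0,25,0,0,0],[0,0,0,45,0,0,0],[0,0,0,53,0,0,0],[0,0,0,57,0,0,0],[0,0,0,60,0,0,0],[0,0,0,63,0,0,0],[0,0,0,66,0,0,0],[0,0,0,67,0,0,0],[0,0,0,67,0,0,0]]'
```

```text
clock: 14.45
eef_pos: [703.5, 79.5, 139.0]
eef_rot: [3.14, -0.0, 1.245]
wrist_force: [-0.1, 0.6, 2.5]
finger_gap: 0.3
finger_force: 0.8
```

Force has dropped to 2.5 N at 11 mm down, which suggests release. I'll go 2 mm further, lift off, and check.

```bash
python3 -m crank '[[0,0,0,1,0,0,0],[0,0,0,2,0,0,0],[0,0,0,2,0,0,0],[0,0,0,-3,0,0,0],[0,0,0,-10,0,0,0],[0,0,0,-20,0,0,0],[0,0,0,-60,0,0,0],[0,0,0,-100,0,0,0],[0,0,0,-140,0,0,0],[0,0,0,-150,0,0,0]]'
python3 -m crank '[[0,-30,0,-150,0,0,-0.1],[0,-60,0,-150,0,0,-0.2],[0,-90,0,-150,0,0,-0.35],[0,-90,0,-150,0,0,-0.5],[0,-90,0,-150,0,0,-0.65],[0,-90,0,-150,0,0,-0.8],[0,-90,0,-150,0,0,-0.95],[0,-90,0,-150,0,0,-1.1],[0,-90,0,-150,0,0,-1.1],[0,-90,0,-150,0,0,-1.1]]'
python3 - <<'E'
from h import *
c=optics.calibration("wrist"); print(manip.read_state()['eef_pos']); p,d=optics.camera("wrist"); np.savez("w6.npz",p=p,d=d,R=c["R"],t=c["t"])
k=proj(c,[P([35,0,208]),P([35,80,150]),P([-10,-9,155])]).round(0).astype(int); print(k)
for u,v in k[:2]:
    if 0<=u<560 and 0<=v<420: print(atd(c,u,v,float(d[v,u])).round(1))
cv2.imwrite("pics/w6.png",p[:,:,::-1])
t=optics.calibration("top"); P2,D2=optics.camera("top"); P0=np.load("top0.npz"); 
for q,(x,y) in {"cap":(261,173),"pad":(231,166)}.items(): print(q,float(np.median(D2[y-1:y+2,x-1:x+2])),float(np.median(P0['d'][y-1:y+2,x-1:x+2])))
E
python3 meas.py w6.npz pics/r6.png
```

```text
clock: 15.45
eef_pos: [703.8, 79.6, 294.9]
eef_rot: [3.134, -0.003, 1.245]
wrist_force: [0.2, 0.4, 1.4]
finger_gap: 0.6
finger_force: 0.0
clock: 16.45
eef_pos: [674.2, -5.7, 438.3]
eef_rot: [3.141, 0.0, 2.34]
wrist_force: [-0.0, -0.3, 0.2]
finger_gap: 0.6
finger_force: 0.0
[674.23440399  -5.68916859 438.3497489 ]
[[287 177]
 [335 145]
 [266 145]]
[677.1   3.1 207.9]
[703.2  78.3 148. ]
cap 597.854736328125 1041.0804443359375
pad 1101.8348388671875 1103.9326171875
brass [ 362   67   73   78 3131] left -9.58 up 59.16
dark [ 379  146   28   97 1755] left -9.04 up 47.88
```

View pics/w6.png

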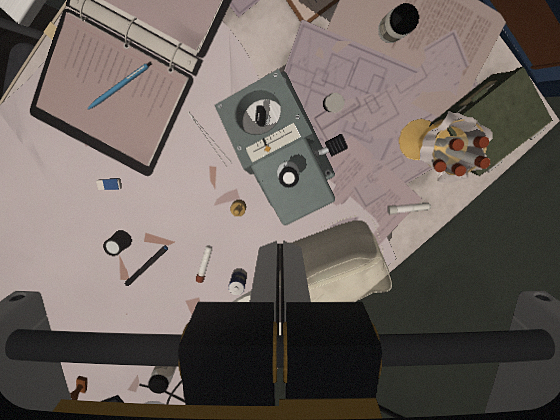

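View pics/r6.png

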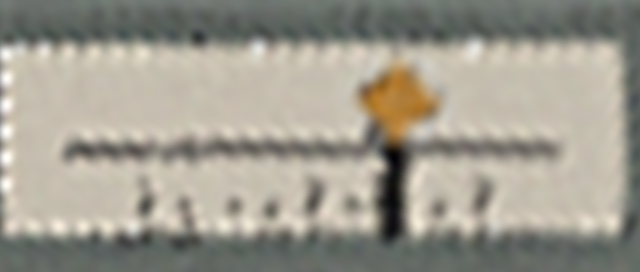

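The last two views show the striker down (cap top at z = 208), the pad back up, the needle tip (394,148) under the marker tip (397,142), and the bystanders in place. Nothing is touching the press, so I'm handing in.

```bash
python3 -c "
from cell import manip
print(manip.sign_off())"
```

```text
the job is handed in; nothing more can be done
None
```

The tag is marked and handed in at about 16.5 s: the needle is 0.25–0.4 mm short of the marker tip, the striker was drawn, held by the sear and released by the lever, and nothing around the press looked disturbed.

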